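# Tongs put away and bread-case door latched

### The job

The bread tongs have been left sticking out of the little bread case, so its glazed door cannot be shut. Put the tongs away, lying flat in their dish, then swing the door to without slamming it and press on it gently, by feel, until the sprung latch rides over its keeper and snaps in. Leave the door latched and do not knock over or shove the other things on the counter.

Things in the scene. Friction and masses are not known exactly. Their poses are not given: they have to be found in the camera images.
- case: Low bread case of wood and clear panels, fixed: 320 wide (y), 250 deep (x), 158 mm high, turned up to 0.2 rad. Origin: in its front plane, mid-width, on the counter; x points into the case, y left as seen looking in, z up. Front opening y -130..130 mm between 30 mm wide posts; floor inside at z 30 mm; a header (z 144..158, x 22..44 mm) lies behind the door's top. Bread lies at the back.
- hinge_line (a point): Point on the door's vertical hinge axis, at the left edge of the opening: case frame (0, 129, 115) mm. Axes as the case's.
- door (a joint): Angle of the glazed door, rad: 0 = outer face flush with the case front, growing as it swings out to the front and left; starts wide open at 1.5 to 1.75, can go to 1.85. Light hinge friction (0.1 N m). Once it is nearly shut (below 0.12) never press it with more than 20 N, and never let it come shut faster than 1.2 rad/s over the last 0.25 rad (no slamming).
- push_point (a point): The place to push: on the outer face of the door's free-edge stile (36 mm wide), 238 mm from the hinge axis, z 135 mm; turns with the door, x points inwards through it, z up. Door: wooden frame 18 mm thick with a clear pane set back 7 mm, reaching 1 to 256 mm from the hinge axis, z 34 to 156 mm. Pushed here, the latch takes 7 to 11 N to ride over, then gives way suddenly.
- latch_case (a point): Middle of the front of the dark latch case (46 wide, 34 high, standing 28 mm proud) low on the outer face of the free stile, z 62 mm; turns with the door. A steel knob on it stands 46 mm off the door's face: keep the fingers clear of it. The bevelled brass tongue, 18 mm high, sticks out 12 mm sideways past the door's free edge.
- keeper_post (a point): Front of the right-hand post at z 62 mm, where the steel keeper (a lipped bracket, standing 31 mm proud or more) is screwed on, packed out by 0.5 to 10 mm as the fitter left it. So the door latches anywhere from about 0 to 0.045 rad, and meets the keeper's hard rubber buffer about 2 mm further in (at the free edge): flush is only a rough guide; press until the snap, then the buffer, is felt.
- latch (a joint): How far the latch tongue is pushed back into its case, m: 0 = fully out, 0.0115 at most. Over the last 0.065 rad or so before the door latches, the keeper's rounded lip pushes the tongue back by its bevel, 6 to 7 mm at most; then it springs out behind the lip (5 N preload, 0.55 N/mm). Latched = door shut and tongue fully out again.
- jar0_mid (a point): Centre of a dark jar with a white lid, 72 mm across, 105 mm high, standing to the right or left of the case. Leave alone.
- jar1_mid (a point): Centre of a taller dark jar, 68 mm across, 130 mm high, on the other side of the case. Leave alone.
- price_card_mid (a point): Middle of a blank price card, 85 mm wide, 68 mm high, in a small wooden foot, standing to the left of the case. Leave alone.
- tongs_grip (a point): Where to grip the steel bread tongs: 35 mm from their bow (closed) end, half-way up, 33 mm across both arms there; x points along the tongs from the bow to the tips. The tongs (220 long, 55 wide at the tips, 18 mm high, 0.1 kg, rigid) lie on the case floor (underside z 30 mm), bow end 80 to 100 mm out in front of the case, tips inside under the header: draw them straight out before lifting.
- tongs_mid (a point): Middle of the tongs' length and height, 75 mm from tongs_grip towards the tips; axes as tongs_grip. Near their centre of mass.
- dish: The tongs' dish: dark open tray fixed to the counter to the right of the case, 250 long (its x), 110 wide (its y), walls 22 mm high and 5 mm thick, floor 5 mm. Origin: centre of its underside.
There are look-alikes about, which are no part of the job. Of the things shaped like the part that bears tongs_grip, the bare steel one is meant.

How it is judged:
On the way, in this order (a step that is already met when the one before it is completed fails the run):
1. the tongs lie flat in their dish, let go, while the door still stands open (x of tongs_mid in the frame of dish between -0.03 and 0.03 m and y of tongs_mid in the frame of dish between -0.03 and 0.03 m and z of tongs_mid in the frame of dish below 0.019 m and (angle between tongs_mid's own z axis and vertical below 0.12 rad or angle between tongs_mid's own z axis and vertical above 3.02 rad) and contact force between the fingers and tongs below 0.1 N and value of joint door above 0.6 rad), for 0.2 s.
2. the door is shut and the tongue has sprung out behind the keeper (value of joint door below 0.049 rad and value of joint latch below 0.0012 m), for 0.2 s.
At the end, for the whole second after the job is handed in: The door is shut and at rest (below 0.049 rad) with the latch tongue fully out behind the keeper (pushed back less than 1.2 mm), and the tongs lie flat on the floor of their dish (their middle within 30 mm of its centre along each side, tilted less than 0.12 rad) (all of step 2 and velocity of joint door between -0.05 and 0.05 rad/s and x of tongs_mid in the frame of dish between -0.03 and 0.03 m and y of tongs_mid in the frame of dish between -0.03 and 0.03 m and z of tongs_mid in the frame of dish below 0.019 m and (angle between tongs_mid's own z axis and vertical below 0.12 rad or angle between tongs_mid's own z axis and vertical above 3.02 rad)); the robot touches nothing.
It fails at once if the nearly shut door (below 0.12 rad) is pressed with more than 20 N (value of joint door below 0.12 rad and contact force between any of the fingers, the arm and door above 20 N).
It fails at once if the door is slammed: faster than 1.2 rad/s over its last 0.25 rad (value of joint door below 0.25 rad and velocity of joint door below -1.2 rad/s).
It fails at once if a jar or the price card is moved by more than 30 mm (distance of any of jar0_mid, jar1_mid, price_card_mid from where it was at the start of the episode above 0.03 m).
It also fails if it takes over 72 s, if anything falls off the work surface, if the arm or the gripper's body presses on something with over 40 N, if the wrist force passes 120 N, or if a joint passes its speed limit or range.

### The arm

A 6-joint arm with a two-finger parallel gripper is mounted at the origin on the work surface. World frame = base frame: x ahead of the robot, y to its left, z up, the work surface at z = 0. Lengths are in m, angles in rad, forces in N, time in s.
With the tool pointing down it reaches from about 0.35 to 0.975 m from the base axis. Payload 17.4 kg.
Tool frame: the origin (TCP) lies at the very end of the fingers, on their centre line; the grasp point (between the pads) lies 19 mm behind it (grip_depth is the distance from the TCP to the grasp point, in m); z points along the fingers, y is the line along which they close (so a half turn about z gives the same grasp; the last joint's range is limited). The gripper opens to 85 mm and grips with 20 to 120 N. Pads are 22 mm wide; open, the fingers measure 114 mm over their backs; the gripper's body (76 mm by 85 mm) begins 54 mm behind the grasp point. The pads swing forward as they close: fully open they stand 13 mm farther back than shut.
Start: joints at [1.234, 0.116, 1.442, -0, 1.584, -0.038], TCP at [0.199, 0.645, 0.231] pointing down, gripper open.
Joint ranges: [-2.83, 2.83], [-0.83, 2.19], [0.07, 2.5], [-1.14, 4.28], [0.01, 3], [-2.97, 2.97]. Speed limits (rad/s): [1.89, 1.89, 2.22, 3.14, 3.14, 3.14].

### API

Orientations are given as a unit quaternion [x, y, z, w].
In Python, from bench import * gives the robot as it stands.
- The arm moves only by the tool arm_command, never from a script. Its argument "increments" is a list of rows, each an object of numbers: "dx", "dy", "dz": the shift along the tool's x, y, z in cm; "twist": the turn about the tool's z in degrees. A call has 1 to 5 rows; each row shifts and turns the commanded pose from where the row before left it, along the tool's axes as they then stand; what a row does not reach is not made up. A row lasts 1/8 s, in which the tool goes at most 62.5 mm and 10.7 degrees, less where a joint would pass 70% of its speed; a pose out of reach is approached as far as the arm can. A call is refused whole if a number of a shift passes 6.25 or a number of a turn 10.7, either way. A call with a gripper value outside its range is refused whole. "hand" is the closure in counts, from 0 (fully open) to 255 (shut), set as the call begins (left out, the last holds). The fingers move at their own pace and stop on an object; the grip force is fixed at half the most. Time passes only in rows, so rows that do not move let the fingers close. It gives the time, the measured TCP pose, the force, the opening and the grip force at its end, in the units of the state.
- get_obs(): the state, without advancing time (a new reading comes with each control period).
- get_image(name): name is "side" or "top" or "wrist"; returns a dict with "frame" (480x640x3 uint8, blue, green, red), "fx", "fy", "cx", "cy" (pixels), "eye" and "attitude" of the camera in the world. Camera axes: x right, y down, z forward; pixel columns grow to the right and rows downward; lengths in m; the calibration is good to about 2 mm. The wrist camera is an equidistant fisheye: a pixel r from the principal point sees the ray r / f radians off the axis. A picture is of the moment at which its call begins. There is no depth.
- close_job(): hands the job in; it is judged then, once.
The state is a dict: "time": time; "qpos": joint angles; "joint_velocities": joint speeds; "joint_efforts": joint torques, N m; "ee_pos": TCP position; "eef_rot": TCP orientation; "contact_force": force on the tool from outside, world axes, zero at the start; "ft_torque": the same for the moment, N m; "grip_width": finger opening in m; "grip_force": force on a finger pad.
Only numpy, scipy, OpenCV 4.12 (cv2) and the standard library are available. Lean on these libraries where they do the work, as an engineer would, in place of code of your own. Each camera call takes 0.05 s, during which the arm holds its last target. There are 200 camera calls.

## Working session

There is one attempt and no reset: what is moved stays moved. The work goes in short steps, Python scripts to look and compute and a tool call to move; the robot and the scene stay as the last step left them, time stands still between calls to the robot, and variables do not carry over. Pictures are saved under pics/ and viewed, at most 13 in all, crops included, and the job is handed in when it is done.

Besides the shell and the picture viewer there is one more tool, called after "Request:" as a command line: name --argument value ..., lists and objects as JSON in quotes. arm_command: Moves the arm, as the interface text tells. Its arguments: {"type":"object","properties":{"increments":{"type":"array","items":{"type":"object","properties":{"dx":{"type":"number"},"dy":{"type":"number"},"dz":{"type":"number"},"twist":{"type":"number"}}}},"hand":{"type":"number"}},"required":["increments"]}

```bash
mkdir -p pics; ls; cat > h.py <<'E'
from bench import *
import numpy as np, cv2
from scipy.spatial.transform import Rotation as R
def rot(a):
    a=np.array(a,float)
    return R.from_quat(a).as_matrix() if a.size==4 else a.reshape(3,3)
def ray(c,u,v,fish=False):
    x=(u-c["cx"])/c["fx"]; y=(v-c["cy"])/c["fy"]
    if fish:
        r=np.hypot(x,y); d=np.array([x/r*np.sin(r),y/r*np.sin(r),np.cos(r)]) if r>1e-9 else np.array([0,0,1.])
    else: d=np.array([x,y,1.])
    d=rot(c["attitude"])@d
    return np.array(c["eye"]),d/np.linalg.norm(d)
def onz(c,u,v,z,fish=False):
    e,d=ray(c,u,v,fish); return e+d*(z-e[2])/d[2]
def tri(*rs):
    A=sum(np.eye(3)-np.outer(d,d) for e,d in rs); b=sum((np.eye(3)-np.outer(d,d))@e for e,d in rs)
    return np.linalg.solve(A,b)
def proj(c,p):
    q=rot(c["attitude"]).T@(np.array(p)-np.array(c["eye"])); return [q[0]/q[2]*c["fx"]+c["cx"],q[1]/q[2]*c["fy"]+c["cy"]]
E
python3 - <<'E'
from h import *
import pickle
for n in("top","side"):
    c=get_image(n); cv2.imwrite(f"pics/{n}0.png",c["frame"]); pickle.dump(c,open(f"{n}0.pkl","wb"))
    print(n,c["fx"],c["cx"],c["cy"],np.round(c["eye"],3),np.round(c["attitude"],3))
print(get_obs())
E
```

```text
pics
top 484.05401630957164 328.3336788518255 240.64895078054016 [0.345 0.03  0.997] [ 0.706 -0.704  0.059 -0.049]
side 481.16475393193855 320.07058028828664 243.06440036794922 [0.372 0.721 0.614] [-0.054  0.886 -0.46   0.036]
{'time': 0.1, 'qpos': array([ 1.23420829e+00,  1.16442411e-01,  1.44222923e+00,  9.60973738e-06,
        1.58396576e+00, -3.78116432e-02]), 'joint_velocities': array([ 0.00048807, -0.00107689, -0.00149553,  0.00093304, -0.00044595,
        0.00010303]), 'joint_efforts': array([ 2.09909114e-03, -7.33664989e+01, -6.33791614e+01,  6.10350298e-05,
        5.25522541e-03,  5.16321109e-05]), 'ee_pos': array([0.19864363, 0.64492954, 0.23061392]), 'eef_rot': array([ 1.48833093e-01,  9.88862193e-01, -5.12355023e-04, -1.01939008e-04]), 'contact_force': array([-1.48753514,  0.00767578,  0.51094567]), 'ft_torque': array([ 0.04381482,  0.00115217, -0.03985519]), 'grip_force': 0.0, 'grip_width': 0.08543857936199305}
```

View pics/top0.png

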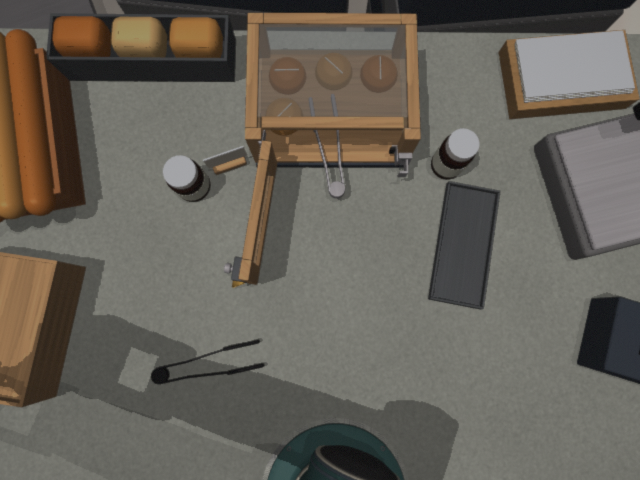

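View pics/side0.png

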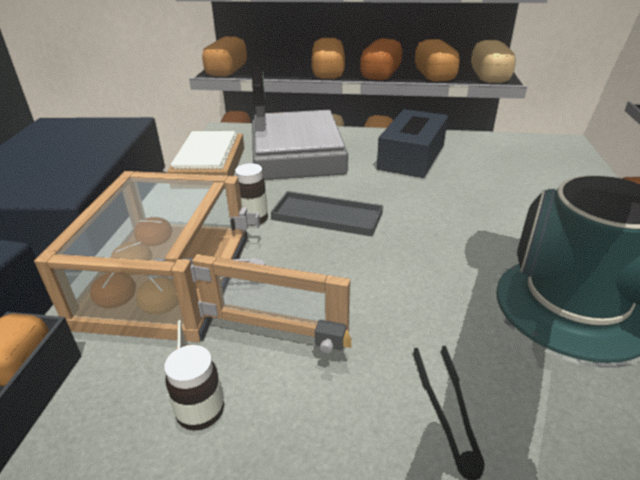

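Top view: case at (247–418, 14–165), steel tongs with bow at about (337,189), dark dish centred at about (464,245), door open from (266,150) to (243,285), and black look-alike tongs at (160–265, 340–383). Side view: tongs bow is near (262,268), behind the door. I'll zoom in on both.

```bash
python3 - <<'E'
from h import *
import pickle
t=pickle.load(open("top0.pkl","rb"))["frame"]; s=pickle.load(open("side0.pkl","rb"))["frame"]
a=cv2.resize(t[90:290,220:420],None,fx=2,fy=3,interpolation=3)
a=cv2.resize(t[90:290,225:425],(600,600),interpolation=3)
cv2.imwrite("pics/tz.png",a)
cv2.imwrite("pics/sz.png",cv2.resize(s[165:345,165:405],(800,600),interpolation=3))
c=pickle.load(open("top0.pkl","rb"))
# dish: dark mask
g=t.max(2); m=((g<75)*255).astype(np.uint8); m[:170]=0;m[320:]=0;m[:,:410]=0;m[:,520:]=0
cs,_=cv2.findContours(m,cv2.RETR_EXTERNAL,2); k=max(cs,key=cv2.contourArea); r=cv2.minAreaRect(k); print(r)
b=cv2.boxPoints(r); W=np.array([onz(c,*p,0.022) for p in b]); print(W.round(4), W.mean(0).round(4), np.linalg.norm(W-np.roll(W,1,0),axis=1))
E
```

```text
((464.206787109375, 245.1905517578125), (56.09454345703125, 120.71504211425781), 8.972625732421875)
[[ 0.3749 -0.1824  0.022 ]
 [ 0.6219 -0.2293  0.022 ]
 [ 0.6036 -0.3445  0.022 ]
 [ 0.3576 -0.2933  0.022 ]] [ 0.4895 -0.2624  0.022 ] [0.11220033 0.25140592 0.11661123 0.25129952]
```

View pics/tz.png

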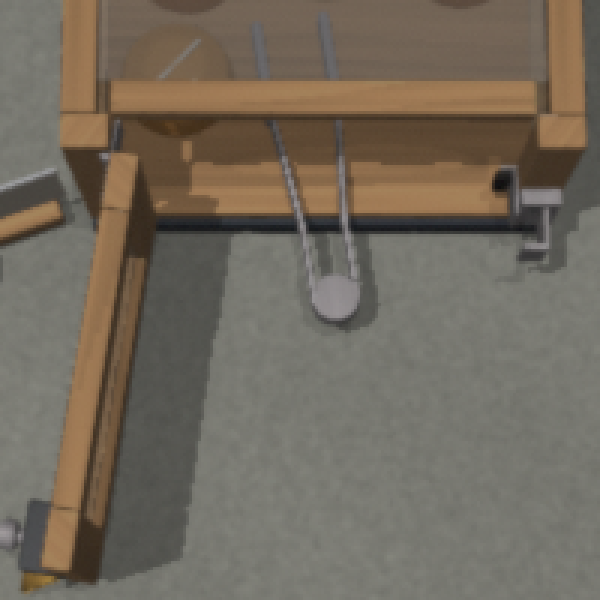

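View pics/sz.png

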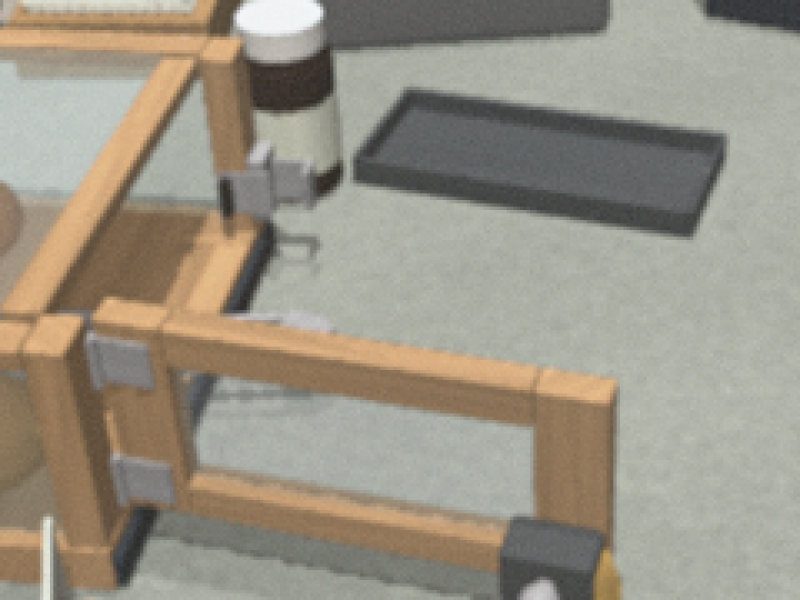

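Zooms: bow centre is at (337,189) in the top view and about (262,262) in the side view. Tips are at (311,98) and (333,94). Front post top corners are at about (245.7,139) and (420,138.5). The keeper is on the right post.

```bash
python3 - <<'E'
from h import *
import pickle
c=pickle.load(open("top0.pkl","rb")); s=pickle.load(open("side0.pkl","rb"))
P=lambda x,y:(225+x/3,90+y/3); S=lambda x,y:(165+x*.3,165+y*.3)
bow=onz(c,*P(336,298),.047); t1=onz(c,*P(257,25),.045);t2=onz(c,*P(325,13),.045); end=onz(c,*P(336,321),.045)
m=(t1+t2)/2
print("bow",bow,"end",end,"tips",t1,t2,"len",np.linalg.norm(m-end),"w",np.linalg.norm(t1-t2))
d=(m-bow)[:2]; d/=np.linalg.norm(d); print("dir",d,np.degrees(np.arctan2(d[1],d[0])),"grip",end[:2]+d*.035)
print("tri end",tri(ray(c,*P(336,321)),ray(s,*S(336,329))), "tri bow ctr", tri(ray(c,*P(336,298)),ray(s,*S(308,322))))
L=onz(c,*P(62,147),.158);Rr=onz(c,*P(585,146),.158)
print("case",L,Rr,np.linalg.norm(L-Rr)); o=(L+Rr)/2; y=(L-Rr)[:2];y/=np.linalg.norm(y); x=np.array([y[1],-y[0]])
print("o",o,"yaw",np.degrees(np.arctan2(x[1],x[0])))
h=o[:2]+y*.129; print("hinge",h)
# door outer face: top edges of free end, outer corner
f1=onz(c,*P(45,565),.156); print("free outer corner",f1,(f1[:2]-h),np.linalg.norm(f1[:2]-h))
v=f1[:2]-h; print("door angle", np.arccos(v@(-y)/np.linalg.norm(v)))
for n,u,w in(("dishA side",408,90),("B",724,135),("C",692,237),("D",358,160)): print(n,onz(s,*S(u,w),.022))
print(proj(c,[*h,.156]))
E
```

```text
bow [ 0.59677291 -0.0012157   0.047     ] end [ 0.58137626 -0.0012494   0.045     ] tips [0.79215435 0.05324085 0.045     ] [0.80136175 0.00597884 0.045     ] len 0.2175812660282535 w 0.048150537841960474
dir [0.98832814 0.15234007] 8.762561500165178 grip [0.61596775 0.0040825 ]
tri end [ 0.58020948 -0.00126665  0.04648407] tri bow ctr [ 0.59583454 -0.00111775  0.05024013]
case [0.6602887  0.16746433 0.158     ] [ 0.66286439 -0.14879887  0.158     ] 0.31627368800899064
o [0.66157654 0.00933273 0.158     ] yaw 0.46661427824375334
hinge [0.66052598 0.13832845]
free outer corner [0.40846366 0.17083943 0.156     ] [-0.25206233  0.03251098] 0.254150309280062
door angle 1.7072120417168333
dishA side [ 0.59943947 -0.33083363  0.022     ]
B [ 0.35987047 -0.28868925  0.022     ]
C [ 0.37760552 -0.15511402  0.022     ]
D [ 0.6160681  -0.22681908  0.022     ]
[np.float64(261.94142949064224), np.float64(139.3661136604253)]
```

Request:
arm_command --increments '[{"dx":-4.3,"dy":-3.6},{"dx":-4.5,"dy":-3.8},{"dx":-4.5,"dy":-3.8},{"dx":-4.5,"dy":-3.8},{"dx":-4.5,"dy":-3.8}]'

```text
invalid input at $.increments[0]: expected keys dx, dy, dz, twist
```

Request:
arm_command --increments '[{"dx":-4.5,"dy":-3.8},{"dx":-4.5,"dy":-3.8},{"dx":-4.5,"dy":-3.8},{"dx":-4.5,"dy":-3.8},{"dx":-4.5,"dy":-3.8}]'

```text
invalid input at $.increments[0]: expected keys dx, dy, dz, twist
```

Request:
arm_command --increments '[{"dx":-4.5,"dy":-3.8},{"dx":-2.5,"dy":-2.1},{"twist":-8.6},{"twist":-8.6},{"twist":-8.7}]'

```text
invalid input at $.increments[0]: expected keys dx, dy, dz, twist
```

Request:
arm_command --increments '[{"dx":-4.3,"dy":-3.6,"dz":0,"twist":0},{"dx":-4.5,"dy":-3.8,"dz":0,"twist":0},{"dx":-4.5,"dy":-3.8,"dz":0,"twist":0},{"dx":-4.5,"dy":-3.8,"dz":0,"twist":0},{"dx":-4.5,"dy":-3.8,"dz":0,"twist":0}]'

```text
time: 0.72
ee_pos: [0.3571, 0.398, 0.2311]
eef_rot: [0.149, 0.989, -0.0, -0.0]
contact_force: [-0.5, 0.4, 0.2]
grip_width: 0.0851
grip_force: 0.0
```

Request:
arm_command --increments '[{"dx":-4.5,"dy":-3.8,"dz":0,"twist":0},{"dx":-4.5,"dy":-3.8,"dz":0,"twist":0},{"dx":-4.5,"dy":-3.8,"dz":0,"twist":0},{"dx":-4.5,"dy":-3.8,"dz":0,"twist":0},{"dx":-4.5,"dy":-3.8,"dz":0,"twist":0}]'

```text
time: 1.35
ee_pos: [0.5162, 0.1501, 0.2312]
eef_rot: [0.149, 0.989, 0.0, 0.0]
contact_force: [1.4, 0.5, -0.2]
grip_width: 0.0855
grip_force: 0.0
```

Request:
arm_command --increments '[{"dx":-4.5,"dy":-3.8,"dz":0,"twist":0},{"dx":-2.5,"dy":-2.1,"dz":0,"twist":0},{"dx":0,"dy":0,"dz":0,"twist":-8.6},{"dx":0,"dy":0,"dz":0,"twist":-8.6},{"dx":0,"dy":0,"dz":0,"twist":-8.7}]'

```text
time: 1.98
ee_pos: [0.565, 0.0748, 0.2309]
eef_rot: [-0.079, 0.997, 0.0, -0.0]
contact_force: [-0.5, -0.8, 0.4]
grip_width: 0.0854
grip_force: 0.0
```

```bash
cat > where.py <<'E'
from h import *
def st(p=True):
    o=get_obs(); M=rot(o["eef_rot"])
    print("t",o["time"],"tcp",np.round(o["ee_pos"],4),"xyaw",round(np.degrees(np.arctan2(M[1,0],M[0,0])),2),"zax",M[:,2].round(3),"F",np.round(o["contact_force"],1),"w",round(o["grip_width"],4),"gf",round(o["grip_force"],1),"q",np.round(o["qpos"],2))
    return o,M
def to(p):
    o,M=st(); print("d tool cm",np.round(100*M.T@(np.array(p)-o["ee_pos"]),2))
E
python3 - <<'E'
from where import *
to([.612,.0034,.12])
c=get_image("wrist"); cv2.imwrite("pics/w1.png",c["frame"]); import pickle; pickle.dump(c,open("w1.pkl","wb")); print(c["fx"],c["cx"],c["cy"],c["eye"])
E
```

```text
t 1.975 tcp [0.565  0.0748 0.2309] xyaw -170.95 zax [-0.001 -0.    -1.   ] F [-0.5 -0.8  0.4] w 0.0854 gf 0.0 q [ 0.09 -0.11  1.67  0.    1.58 -1.64]
d tool cm [-3.52 -7.79 11.09]
371.64829954431775 322.82554902114674 234.78180359918662 [0.4962786  0.06447592 0.37382467]
```

View pics/w1.png

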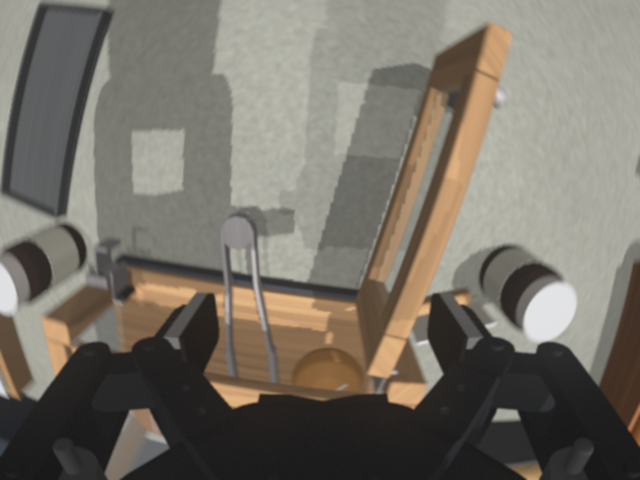

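Wrist view: bow disc centre at (239,231), with the arms running down to (232,375) and (272,378). The door is to the right of the fingers.

```bash
python3 - <<'E'
from h import *
import pickle
c=pickle.load(open("w1.pkl","rb"));t=pickle.load(open("top0.pkl","rb"))
print(onz(c,239,231,.047,True)); a=onz(c,232,372,.047,True);b=onz(c,272,372,.047,True); print(a,b,(a+b)/2)
print(tri(ray(c,239,231,True),ray(t,337,189.3)))
d=[[8,192],[62,213],[110,10],[43,3]]
print([onz(c,*p,.022,True).round(3) for p in d])
E
```

```text
[0.59762355 0.00219021 0.047     ]
[0.76059444 0.00538298 0.047     ] [0.75089962 0.04954038 0.047     ] [0.75574703 0.02746168 0.047     ]
[ 0.6027024  -0.00162159  0.02795544]
[array([ 0.603, -0.322,  0.022]), array([ 0.618, -0.223,  0.022]), array([ 0.387, -0.181,  0.022]), array([ 0.368, -0.288,  0.022])]
```

Request:
arm_command --increments '[{"dx":-1.7,"dy":-3.9,"dz":0,"twist":0},{"dx":-1.8,"dy":-3.9,"dz":0,"twist":0},{"dx":0,"dy":0,"dz":5.5,"twist":0},{"dx":0,"dy":0,"dz":5.5,"twist":0}]'

```text
time: 2.52
ee_pos: [0.6117, 0.0027, 0.1199]
eef_rot: [-0.075, 0.997, -0.0, 0.0]
contact_force: [0.2, -0.1, -0.6]
grip_width: 0.0853
grip_force: 0.0
```

Request:
arm_command --increments '[{"dx":0,"dy":0,"dz":4,"twist":0},{"dx":0,"dy":0,"dz":3,"twist":0},{"dx":0,"dy":0,"dz":2,"twist":0},{"dx":0,"dy":0,"dz":0.9,"twist":0},{"dx":0,"dy":0,"dz":0,"twist":0}]'

```text
time: 3.15
ee_pos: [0.6117, 0.0032, 0.0225]
eef_rot: [-0.076, 0.997, -0.0, -0.0]
contact_force: [0.0, 0.5, 0.8]
grip_width: 0.0857
grip_force: 0.0
```

Request:
arm_command --increments '[{"dx":0,"dy":0,"dz":0,"twist":0},{"dx":0,"dy":0,"dz":0,"twist":0},{"dx":0,"dy":0,"dz":0,"twist":0},{"dx":0,"dy":0,"dz":0,"twist":0},{"dx":0,"dy":0,"dz":0,"twist":0}]' --hand 255

```text
time: 3.78
ee_pos: [0.6118, 0.0033, 0.0227]
eef_rot: [-0.077, 0.997, -0.0, 0.0]
contact_force: [-1.1, 0.4, 4.7]
grip_width: 0.0317
grip_force: 64.0
```

Request:
arm_command --increments '[{"dx":0,"dy":0,"dz":-0.5,"twist":0},{"dx":2,"dy":0,"dz":0,"twist":0},{"dx":4,"dy":0,"dz":0,"twist":0},{"dx":4,"dy":0,"dz":0,"twist":0},{"dx":4,"dy":0,"dz":0,"twist":0}]'

```text
time: 4.4
ee_pos: [0.4718, -0.0183, 0.0271]
eef_rot: [-0.077, 0.997, 0.0, -0.0]
contact_force: [0.7, -0.1, -1.3]
grip_width: 0.032
grip_force: 63.5
```

Request:
arm_command --increments '[{"dx":4,"dy":0,"dz":0,"twist":0},{"dx":1,"dy":0,"dz":0,"twist":0},{"dx":0,"dy":0,"dz":-3,"twist":0},{"dx":0,"dy":0,"dz":-4,"twist":0},{"dx":0,"dy":0,"dz":-1,"twist":0}]'

```text
time: 5.03
ee_pos: [0.4252, -0.0259, 0.11]
eef_rot: [-0.077, 0.997, -0.0, 0.002]
contact_force: [0.4, 0.3, -1.3]
grip_width: 0.0316
grip_force: 63.5
```

Request:
arm_command --increments '[{"dx":0,"dy":0,"dz":0,"twist":10},{"dx":0,"dy":0,"dz":0,"twist":10},{"dx":0,"dy":0,"dz":0,"twist":0.4}]'

```text
time: 5.4
ee_pos: [0.4239, -0.0257, 0.1067]
eef_rot: [0.101, 0.995, 0.0, -0.0]
contact_force: [0.3, -0.1, -0.7]
grip_width: 0.0318
grip_force: 63.5
```

```bash
python3 - <<'E'
from where import *
to([.4135,-.2425,.10])
c=get_image("top");cv2.imwrite("pics/t2.png",c["frame"])
E
```

```text
t 5.4 tcp [ 0.4239 -0.0257  0.1067] xyaw 168.42 zax [-0.001  0.    -1.   ] F [ 0.3 -0.1 -0.7] w 0.0318 gf 63.5 q [-0.12 -0.4   2.11  0.    1.44 -1.49]
d tool cm [ -3.34 -21.45   0.66]
```

View pics/t2.png

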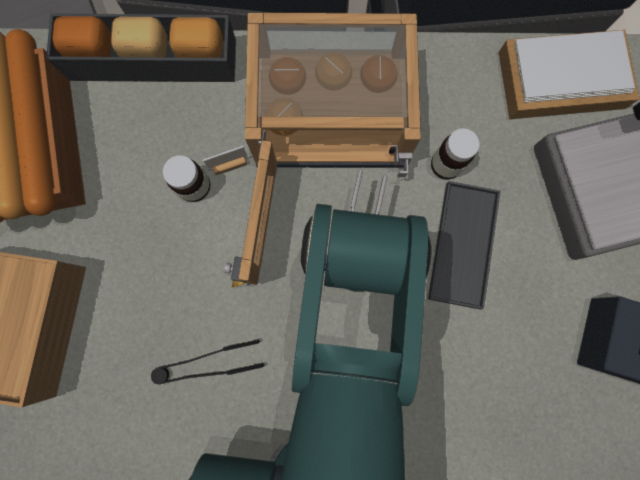

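Tongs are clear and parallel to the dish: tips at (360,172)/(384,176), dish (464,245). I'll keep away from the jar (462,150) by moving sideways while held back.

Request:
arm_command --increments '[{"dx":2,"dy":-3,"dz":0,"twist":0},{"dx":0,"dy":-5,"dz":0,"twist":0},{"dx":0,"dy":-5,"dz":0,"twist":0},{"dx":0,"dy":-5,"dz":0,"twist":0},{"dx":-2,"dy":-3.4,"dz":0,"twist":0}]'

```text
time: 6.08
ee_pos: [0.3799, -0.2374, 0.1073]
eef_rot: [0.1, 0.995, -0.0, 0.0]
contact_force: [0.9, 1.5, -0.6]
grip_width: 0.0318
grip_force: 63.6
```

Request:
arm_command --increments '[{"dx":-3.3,"dy":0,"dz":0,"twist":0},{"dx":0,"dy":0,"dz":3,"twist":0},{"dx":0,"dy":0,"dz":3,"twist":0},{"dx":0,"dy":0,"dz":0,"twist":0}]'

```text
time: 6.58
ee_pos: [0.412, -0.2414, 0.0452]
eef_rot: [0.1, 0.995, 0.001, -0.002]
contact_force: [0.2, -0.3, -0.0]
grip_width: 0.0316
grip_force: 63.4
```

```bash
python3 - <<'E'
from where import *
to([.4135,-.2425,.009])
c=get_image("wrist");a=c["frame"];c2=get_image("side")["frame"]
cv2.imwrite("pics/w3.png",np.hstack([cv2.resize(a,(400,300)),cv2.resize(c2[120:300,200:440],(400,300))]))
cv2.imwrite("pics/w3a.png",a)
E
```

```text
t 6.575 tcp [ 0.412  -0.2414  0.0452] xyaw 168.56 zax [-0.004  0.002 -1.   ] F [ 0.2 -0.3 -0. ] w 0.0316 gf 63.4 q [-0.58 -0.21  2.06 -0.    1.29 -1.95]
d tool cm [-0.18 -0.09  3.61]
```

View pics/w3.png

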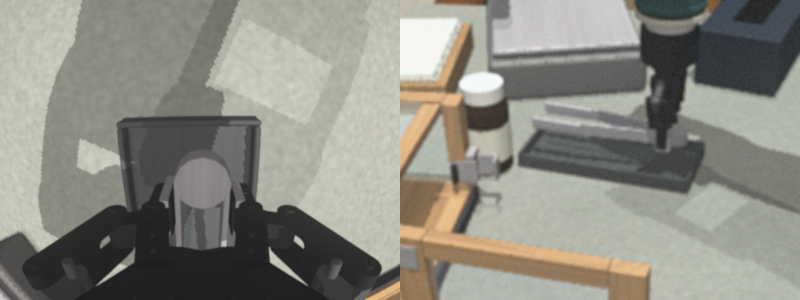

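Wrist view: the tongs hang over the dish. The dish's near end wall spans about (192,195) to (416,195) at full scale, so the dish centre is slightly left of the tongs. I'll quantify that.

```bash
python3 - <<'E'
from where import *
o,M=st(); c=get_image("wrist")
for p in ([192,196],[416,196]):
    w=onz(c,*p,.022,True); print(w, 100*M.T@(w-o["ee_pos"]))
E
```

```text
t 6.675 tcp [ 0.4133 -0.2422  0.0481] xyaw 168.49 zax [ 0. -0. -1.] F [0.2 0.1 0.2] w 0.0319 gf 63.4 q [-0.58 -0.21  2.06  0.    1.29 -1.95]
[ 0.36115872 -0.29471683  0.022     ] [ 4.06241597 -6.18979099  2.60549378]
[ 0.38276879 -0.19027164  0.022     ] [4.02845439 4.47589074 2.60500787]
```

Request:
arm_command --increments '[{"dx":-0.4,"dy":-0.7,"dz":0,"twist":0},{"dx":0,"dy":0,"dz":2,"twist":0},{"dx":0,"dy":0,"dz":1.4,"twist":0},{"dx":0,"dy":0,"dz":0.5,"twist":0},{"dx":0,"dy":0,"dz":0,"twist":0}]'

```text
time: 7.35
ee_pos: [0.4156, -0.2498, 0.0084]
eef_rot: [0.101, 0.995, 0.0, -0.0]
contact_force: [-1.2, 0.1, -1.1]
grip_width: 0.0324
grip_force: 63.5
```

```bash
python3 -c "
from where import *
st()"
```

```text
t 7.35 tcp [ 0.4156 -0.2498  0.0084] xyaw 168.38 zax [-0.  0. -1.] F [-1.2  0.1 -1.1] w 0.0324 gf 63.5 q [-0.59 -0.15  2.08 -0.    1.21 -1.96]
```

Request:
arm_command --increments '[{"dx":0,"dy":0,"dz":0.1,"twist":0},{"dx":0,"dy":0,"dz":0,"twist":0},{"dx":0,"dy":0,"dz":0,"twist":0},{"dx":0,"dy":0,"dz":0,"twist":0},{"dx":0,"dy":0,"dz":0,"twist":0}]' --hand 110

```text
time: 7.98
ee_pos: [0.4156, -0.2497, 0.0074]
eef_rot: [0.101, 0.995, -0.0, 0.0]
contact_force: [0.8, 0.1, 0.3]
grip_width: 0.0486
grip_force: 0.0
```

Request:
arm_command --increments '[{"dx":0,"dy":0,"dz":-1,"twist":0},{"dx":0,"dy":0,"dz":-3,"twist":0},{"dx":0,"dy":0,"dz":-5,"twist":0},{"dx":0,"dy":0,"dz":-5,"twist":0},{"dx":4,"dy":0,"dz":-3,"twist":0}]'

```text
time: 8.6
ee_pos: [0.3771, -0.2419, 0.1805]
eef_rot: [0.101, 0.995, -0.001, 0.001]
contact_force: [-1.1, -0.6, 0.4]
grip_width: 0.0482
grip_force: 0.0
```

```bash
python3 - <<'E'
from where import *
st()
a=get_image("wrist")["frame"];c2=get_image("side")["frame"]
cv2.imwrite("pics/w4.png",np.hstack([cv2.resize(a,(400,300)),cv2.resize(c2[120:300,200:440],(400,300))]))
E
```

```text
t 8.6 tcp [ 0.3771 -0.2419  0.1805] xyaw 168.44 zax [ 0.002 -0.001 -1.   ] F [-1.1 -0.6  0.4] w 0.0482 gf 0.0 q [-0.63 -0.38  1.97  0.    1.55 -2.  ]
```

View pics/w4.png

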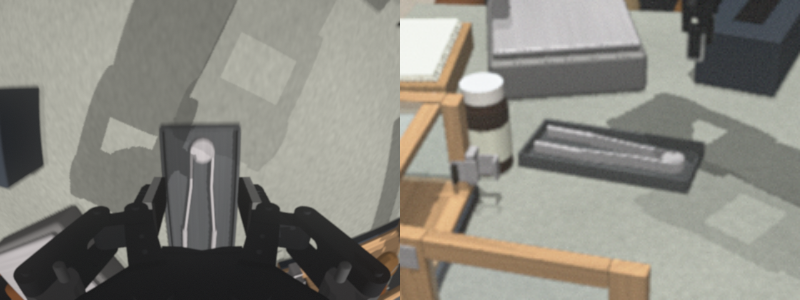

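The tongs lie flat and centred in the dish, let go. Next I'll carry the closed hand over the door to its outer (left) side.

Request:
arm_command --increments '[{"dx":0,"dy":0,"dz":-3,"twist":0},{"dx":0.5,"dy":5.7,"dz":0,"twist":0},{"dx":0.5,"dy":5.7,"dz":0,"twist":0},{"dx":0.5,"dy":5.7,"dz":0,"twist":0},{"dx":0.5,"dy":5.7,"dz":0,"twist":0}]' --hand 255

```text
time: 9.32
ee_pos: [0.4026, -0.0125, 0.2075]
eef_rot: [0.101, 0.995, 0.0, 0.0]
contact_force: [1.3, -0.2, 0.2]
grip_width: -0.0002
grip_force: 0.0
```

Request:
arm_command --increments '[{"dx":0.5,"dy":5.7,"dz":0,"twist":0},{"dx":0.5,"dy":5.7,"dz":0,"twist":0},{"dx":0.5,"dy":5.7,"dz":0,"twist":0},{"dx":0.5,"dy":5.7,"dz":0,"twist":0},{"dx":0,"dy":0,"dz":0,"twist":0}]'

```text
time: 9.95
ee_pos: [0.4287, 0.2161, 0.2067]
eef_rot: [0.099, 0.995, -0.0, -0.001]
contact_force: [-0.6, -0.3, 0.1]
grip_width: -0.0001
grip_force: 0.0
```

Request:
arm_command --increments '[{"dx":0,"dy":0,"dz":0,"twist":10.5},{"dx":0,"dy":0,"dz":0,"twist":10.5},{"dx":0,"dy":0,"dz":0,"twist":10.5},{"dx":0,"dy":0,"dz":0,"twist":10.5},{"dx":0,"dy":0,"dz":0,"twist":10.5}]'

```text
time: 10.58
ee_pos: [0.4291, 0.2123, 0.2073]
eef_rot: [0.534, 0.846, -0.0, 0.0]
contact_force: [0.2, 0.5, 0.1]
grip_width: 0.0002
grip_force: 0.0
```

Request:
arm_command --increments '[{"dx":0,"dy":0,"dz":0,"twist":10.5},{"dx":0,"dy":0,"dz":0,"twist":10.5},{"dx":0,"dy":0,"dz":0,"twist":10.5},{"dx":0,"dy":0,"dz":0,"twist":1.5},{"dx":0,"dy":0,"dz":0,"twist":0}]'

```text
time: 11.2
ee_pos: [0.4291, 0.2127, 0.2073]
eef_rot: [0.749, 0.663, -0.0, 0.0]
contact_force: [-0.0, -0.3, -0.3]
grip_width: -0.0
grip_force: 0.0
```

```bash
python3 - <<'E'
from where import *
to([.430,.210,.118])
a=get_image("wrist");c2=get_image("side")
import pickle; pickle.dump([a,c2],open("d.pkl","wb"))
cv2.imwrite("pics/w5.png",np.hstack([cv2.resize(a["frame"],(400,300)),cv2.resize(c2["frame"][165:435,180:540],(400,300))]))
E
```

```text
t 11.2 tcp [0.4291 0.2127 0.2073] xyaw 83.05 zax [ 0. -0. -1.] F [-0.  -0.3 -0.3] w -0.0 gf 0.0 q [ 0.41 -0.32  1.88 -0.    1.58  0.53]
d tool cm [-0.26  0.12  8.93]
```

View pics/w5.png

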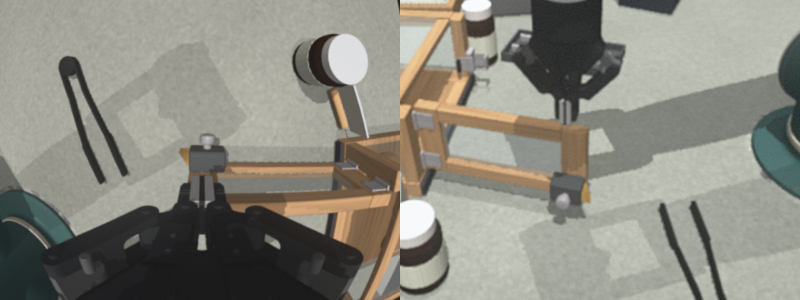

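Wrist and side views: the closed fingers are near the door's free stile, the latch case and knob are below, and the brass tongue is at the free edge. I'll triangulate the stile's top outer corner before going down.

```bash
python3 - <<'E'
from h import *
import pickle
a,s=pickle.load(open("d.pkl","rb")); t=pickle.load(open("top0.pkl","rb"))
print("tip proj in crop", [(np.array(proj(s,[.4291,.2127,.2073]))-[180,165])/.9])
# outer free top corner: side zoom 'sz' (615,380); top zoom (45,567)
print(tri(ray(s,165+615*.3,165+381*.3),ray(t,225+45/3,90+566/3)))
# hinge-end outer top corner of door: sz (95,318), tz (105,205)->stile joint; sz stile joint (160,332)
print(tri(ray(s,165+162*.3,165+331*.3),ray(t,225+104/3,90+205/3)))
E
```

```text
tip proj in crop [array([167.08980077, 119.38033845])]
[0.40648704 0.16971946 0.16250906]
[0.62495107 0.14204846 0.15102008]
```

Request:
arm_command --increments '[{"dx":0,"dy":0,"dz":4,"twist":0},{"dx":0,"dy":0,"dz":4,"twist":0},{"dx":0,"dy":0,"dz":0.9,"twist":0},{"dx":-1,"dy":0.1,"dz":0,"twist":0},{"dx":0,"dy":0,"dz":0,"twist":0}]'

```text
time: 11.92
ee_pos: [0.4295, 0.2026, 0.1201]
eef_rot: [0.75, 0.662, 0.001, 0.0]
contact_force: [0.4, -0.0, 0.8]
grip_width: 0.0002
grip_force: 0.0
```

Request:
arm_command --increments '[{"dx":-0.5,"dy":0,"dz":0,"twist":0},{"dx":-0.5,"dy":0,"dz":0,"twist":0},{"dx":-0.5,"dy":0,"dz":0,"twist":0},{"dx":-0.5,"dy":0,"dz":0,"twist":0},{"dx":0,"dy":0,"dz":0,"twist":0}]'

```text
time: 12.55
ee_pos: [0.4263, 0.1829, 0.1183]
eef_rot: [0.75, 0.662, 0.0, 0.0]
contact_force: [-0.1, 0.5, -0.2]
grip_width: -0.0001
grip_force: 0.0
```

Request:
arm_command --increments '[{"dx":-2.1,"dy":0,"dz":0,"twist":-5},{"dx":-2.1,"dy":0,"dz":0,"twist":-5},{"dx":-2.1,"dy":0,"dz":0,"twist":-5},{"dx":-2.1,"dy":0,"dz":0,"twist":-5}]'

```text
time: 13.05
ee_pos: [0.4268, 0.0991, 0.1183]
eef_rot: [0.622, 0.783, 0.0, -0.0]
contact_force: [1.0, 0.4, -0.0]
grip_width: -0.0001
grip_force: 0.3
```

```bash
python3 - <<'E'
from where import *
o,M=st()
v=np.array(o["ee_pos"])[:2]-[.6605,.1383]
print("r along door (tool -y)",v@-M[:2,1],"off",v@M[:2,0], "finger ang", np.arctan2(-v[0],-v[1]))
c2=get_image("top"); cv2.imwrite("pics/t6.png",c2["frame"][60:360,160:560])
E
```

```text
t 13.05 tcp [0.4268 0.0991 0.1183] xyaw 103.06 zax [ 0.  0. -1.] F [ 1.   0.4 -0. ] w -0.0001 gf 0.3 q [ 0.17 -0.37  2.07  0.    1.45 -0.06]
r along door (tool -y) 0.23649722220879812 off 0.01457800213919454 finger ang 1.404502085285033
```

View pics/t6.png

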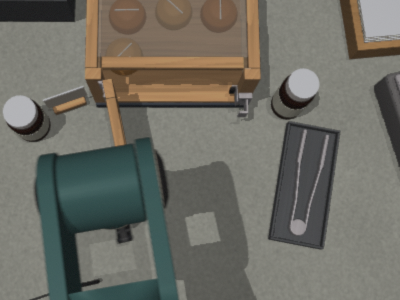

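The door is following the finger, and the tongs are good in the dish at (305,185). I'll keep swinging it.

Request:
arm_command --increments '[{"dx":-2.1,"dy":0,"dz":0,"twist":-5},{"dx":-2.1,"dy":0,"dz":0,"twist":-5},{"dx":-2.1,"dy":0,"dz":0,"twist":-5},{"dx":-2.1,"dy":0,"dz":0,"twist":-5},{"dx":-2.1,"dy":0,"dz":0,"twist":-5}]'

```text
time: 13.72
ee_pos: [0.4677, 0.0033, 0.1183]
eef_rot: [0.438, 0.899, 0.0, -0.0]
contact_force: [-0.0, 0.9, 0.3]
grip_width: -0.0001
grip_force: 0.3
```

Request:
arm_command --increments '[{"dx":-2.1,"dy":0,"dz":0,"twist":-5},{"dx":-2.1,"dy":0,"dz":0,"twist":-5},{"dx":-2.1,"dy":0,"dz":0,"twist":-5},{"dx":-2.1,"dy":0,"dz":0,"twist":-5},{"dx":-1.6,"dy":0,"dz":0,"twist":-4}]'

```text
time: 14.35
ee_pos: [0.5411, -0.0638, 0.1181]
eef_rot: [0.242, 0.97, 0.0, -0.0]
contact_force: [-0.0, 1.2, 0.4]
grip_width: 0.0001
grip_force: 0.3
```

```bash
cat > door.py <<'E'
from where import *
o,M=st()
v=np.array(o["ee_pos"])[:2]-[.6605,.1383]
print("r",v@-M[:2,1],"off",v@M[:2,0], "ang by yaw",np.radians(180.5-np.degrees(np.arctan2(M[1,0],M[0,0]))%360),"F along push",-(M[:,0]@o["contact_force"]))
E
python3 door.py
```

```text
t 14.35 tcp [ 0.5411 -0.0638  0.1181] xyaw 151.96 zax [-0.  0. -1.] F [-0.   1.2  0.4] w 0.0001 gf 0.3 q [-0.16 -0.12  1.86  0.    1.4  -1.25]
r 0.23453753183060544 off 0.010379462234505515 ang by yaw 0.4980859752330032 F along push -0.6049534692873973
```

Request:
arm_command --increments '[{"dx":-0.9,"dy":0,"dz":0,"twist":-2},{"dx":-0.8,"dy":0,"dz":0,"twist":-2},{"dx":-0.8,"dy":0,"dz":0,"twist":-2},{"dx":-0.8,"dy":0,"dz":0,"twist":-2},{"dx":-0.8,"dy":0,"dz":0,"twist":-2}]'

```text
time: 14.98
ee_pos: [0.5781, -0.0803, 0.1181]
eef_rot: [0.157, 0.988, 0.0, -0.0]
contact_force: [-1.1, -1.4, -0.4]
grip_width: -0.0
grip_force: 0.2
```

Request:
arm_command --increments '[{"dx":-0.8,"dy":0,"dz":0,"twist":-2},{"dx":-0.8,"dy":0,"dz":0,"twist":-2},{"dx":-0.8,"dy":0,"dz":0,"twist":-2},{"dx":-0.8,"dy":0,"dz":0,"twist":-2},{"dx":-0.8,"dy":0,"dz":0,"twist":-2}]'

```text
time: 15.6
ee_pos: [0.6171, -0.0903, 0.1183]
eef_rot: [0.07, 0.998, -0.0, -0.0]
contact_force: [-0.6, -0.9, 0.4]
grip_width: 0.0
grip_force: 0.2
```

```bash
python3 door.py
```

```text
t 15.6 tcp [ 0.6171 -0.0903  0.1183] xyaw 172.01 zax [-0. -0. -1.] F [-0.6 -0.9  0.4] w 0.0 gf 0.2 q [-0.19  0.06  1.69 -0.    1.4  -1.62]
r 0.23242932121643842 off 0.011234348106550754 ang by yaw 0.14820765478410716 F along push -0.4724551476718192
```

Request:
arm_command --increments '[{"dx":-0.2,"dy":-0.1,"dz":0,"twist":-0.5},{"dx":-0.2,"dy":-0.1,"dz":0,"twist":-0.5},{"dx":-0.2,"dy":-0.1,"dz":0,"twist":-0.5},{"dx":-0.2,"dy":0,"dz":0,"twist":-0.5},{"dx":-0.2,"dy":0,"dz":0,"twist":-0.5}]'

```text
time: 16.23
ee_pos: [0.6262, -0.0945, 0.1184]
eef_rot: [0.049, 0.999, -0.0, 0.0]
contact_force: [0.4, -0.4, -0.3]
grip_width: 0.0004
grip_force: 0.2
```

Request:
arm_command --increments '[{"dx":-0.1,"dy":0,"dz":0,"twist":-0.25},{"dx":-0.1,"dy":0,"dz":0,"twist":-0.25},{"dx":-0.1,"dy":0,"dz":0,"twist":-0.25},{"dx":-0.1,"dy":0,"dz":0,"twist":-0.25},{"dx":0,"dy":0,"dz":0,"twist":0}]'

```text
time: 16.85
ee_pos: [0.6301, -0.0948, 0.1183]
eef_rot: [0.04, 0.999, 0.0, 0.0]
contact_force: [0.1, -0.6, 0.4]
grip_width: -0.0002
grip_force: 0.0
```

Request:
arm_command --increments '[{"dx":-0.1,"dy":0,"dz":0,"twist":-0.25},{"dx":-0.1,"dy":0,"dz":0,"twist":-0.25},{"dx":-0.1,"dy":0,"dz":0,"twist":-0.25},{"dx":0,"dy":0,"dz":0,"twist":0}]'

```text
time: 17.35
ee_pos: [0.6329, -0.0951, 0.1183]
eef_rot: [0.034, 0.999, -0.0, -0.0]
contact_force: [-4.7, -1.2, 1.0]
grip_width: 0.0
grip_force: 2.0
```

Request:
arm_command --increments '[{"dx":-0.1,"dy":0,"dz":0,"twist":-0.25},{"dx":-0.1,"dy":0,"dz":0,"twist":-0.25},{"dx":-0.1,"dy":0,"dz":0,"twist":-0.25},{"dx":0,"dy":0,"dz":0,"twist":0}]'

```text
time: 17.85
ee_pos: [0.6359, -0.0954, 0.1183]
eef_rot: [0.027, 1.0, -0.0, -0.0]
contact_force: [-4.7, -2.0, 2.0]
grip_width: -0.0
grip_force: 2.3
```

Request:
arm_command --increments '[{"dx":-0.1,"dy":0,"dz":0,"twist":-0.2},{"dx":-0.1,"dy":0,"dz":0,"twist":-0.2},{"dx":0,"dy":0,"dz":0,"twist":0}]'

```text
time: 18.23
ee_pos: [0.6378, -0.0956, 0.1183]
eef_rot: [0.024, 1.0, -0.0, -0.0]
contact_force: [-5.5, -2.6, 2.5]
grip_width: 0.0
grip_force: 2.8
```

Request:
arm_command --increments '[{"dx":-0.1,"dy":0,"dz":0,"twist":-0.2},{"dx":-0.1,"dy":0,"dz":0,"twist":-0.2},{"dx":0,"dy":0,"dz":0,"twist":0}]'

```text
time: 18.6
ee_pos: [0.6403, -0.0953, 0.1183]
eef_rot: [0.02, 1.0, 0.0, 0.0]
contact_force: [0.4, -0.8, -0.2]
grip_width: -0.0002
grip_force: 0.0
```

The force dropped suddenly, which looks like the snap. I'll feel for the buffer in small steps.

Request:
arm_command --increments '[{"dx":-0.05,"dy":0,"dz":0,"twist":0},{"dx":-0.05,"dy":0,"dz":0,"twist":0},{"dx":0,"dy":0,"dz":0,"twist":0}]'

```text
time: 18.98
ee_pos: [0.6411, -0.0954, 0.1183]
eef_rot: [0.02, 1.0, 0.0, 0.0]
contact_force: [-0.4, -0.4, 0.4]
grip_width: 0.0004
grip_force: 0.0
```

Request:
arm_command --increments '[{"dx":-0.05,"dy":0,"dz":0,"twist":0},{"dx":0,"dy":0,"dz":0,"twist":0}]'

```text
time: 19.23
ee_pos: [0.6416, -0.0954, 0.1183]
eef_rot: [0.02, 1.0, 0.0, -0.0]
contact_force: [-1.3, -0.5, 0.4]
grip_width: -0.0001
grip_force: 0.0
```

Request:
arm_command --increments '[{"dx":-0.05,"dy":0,"dz":0,"twist":0},{"dx":0,"dy":0,"dz":0,"twist":0}]'

```text
time: 19.48
ee_pos: [0.6421, -0.0955, 0.1183]
eef_rot: [0.02, 1.0, -0.0, 0.0]
contact_force: [-0.4, -0.4, 0.8]
grip_width: -0.0005
grip_force: 0.0
```

Request:
arm_command --increments '[{"dx":-0.04,"dy":0,"dz":0,"twist":0},{"dx":0,"dy":0,"dz":0,"twist":0}]'

```text
time: 19.73
ee_pos: [0.6425, -0.0955, 0.1183]
eef_rot: [0.02, 1.0, -0.0, -0.0]
contact_force: [-0.2, 0.0, 0.3]
grip_width: 0.0001
grip_force: 0.0
```

Request:
arm_command --increments '[{"dx":-0.05,"dy":0,"dz":0,"twist":0},{"dx":0,"dy":0,"dz":0,"twist":0}]'

```text
time: 19.98
ee_pos: [0.6429, -0.0955, 0.1183]
eef_rot: [0.02, 1.0, -0.0, -0.0]
contact_force: [-0.3, 0.4, 0.4]
grip_width: -0.0002
grip_force: 0.0
```

Request:
arm_command --increments '[{"dx":-0.05,"dy":0,"dz":0,"twist":0},{"dx":0,"dy":0,"dz":0,"twist":0}]'

```text
time: 20.23
ee_pos: [0.6432, -0.0955, 0.1183]
eef_rot: [0.02, 1.0, 0.0, -0.0]
contact_force: [-5.3, 0.7, 2.0]
grip_width: -0.0001
grip_force: 2.6
```

```bash
python3 door.py; python3 - <<'E'
from h import *
a=get_image("top")["frame"];s=get_image("side")["frame"]
cv2.imwrite("pics/f.png",np.hstack([cv2.resize(a[100:205,250:430],(400,233),interpolation=3),cv2.resize(s[165:270,150:330],(400,233),interpolation=3)]))
E
```

```text
t 20.225 tcp [ 0.6432 -0.0955  0.1183] xyaw 177.68 zax [-0.001  0.    -1.   ] F [-5.3  0.7  2. ] w -0.0001 gf 2.6 q [-0.19  0.11  1.63 -0.    1.4  -1.72]
r 0.23433963424825976 off 0.00785533962515297 ang by yaw 0.04920164333934656 F along push -5.355177489151404
```

View pics/f.png

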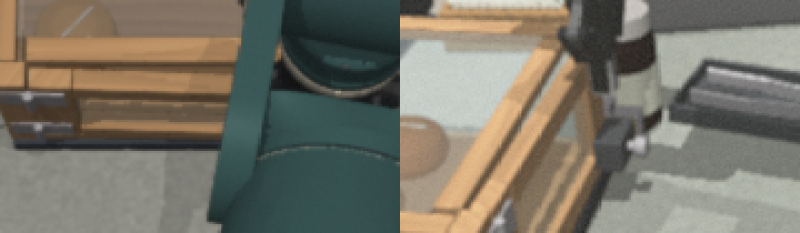

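Request:
arm_command --increments '[{"dx":-0.04,"dy":0,"dz":0,"twist":0},{"dx":0,"dy":0,"dz":0,"twist":0}]'

```text
time: 20.58
ee_pos: [0.6432, -0.0955, 0.1183]
eef_rot: [0.02, 1.0, 0.0, -0.001]
contact_force: [-10.4, -0.3, 4.6]
grip_width: -0.0001
grip_force: 4.7
```

Stiff stop with no movement, so that is the buffer. I'll back off and check.

Request:
arm_command --increments '[{"dx":0.3,"dy":0,"dz":0,"twist":0},{"dx":1,"dy":0,"dz":0,"twist":0},{"dx":4,"dy":0,"dz":0,"twist":0},{"dx":4,"dy":0,"dz":-4,"twist":0},{"dx":4,"dy":0,"dz":-4,"twist":0}]'

```text
time: 21.2
ee_pos: [0.5091, -0.09, 0.1988]
eef_rot: [0.02, 1.0, 0.0, -0.0]
contact_force: [0.2, -0.2, 1.5]
grip_width: 0.0002
grip_force: 0.0
```

Request:
arm_command --increments '[{"dx":3,"dy":5,"dz":0,"twist":0},{"dx":0,"dy":5,"dz":0,"twist":0},{"dx":0,"dy":5,"dz":0,"twist":0},{"dx":0,"dy":5,"dz":0,"twist":0},{"dx":0,"dy":4,"dz":0,"twist":0}]'

```text
time: 21.82
ee_pos: [0.4901, 0.1526, 0.1984]
eef_rot: [0.02, 1.0, 0.0, 0.0]
contact_force: [-0.2, -0.3, 1.0]
grip_width: -0.0005
grip_force: 0.0
```

```bash
python3 - <<'E'
from where import *
st()
c=get_image("top");a=c["frame"];s=get_image("side")["frame"]
cv2.imwrite("pics/g.png",np.hstack([cv2.resize(a[100:310,360:510],(400,560),interpolation=3),cv2.resize(s[150:290,210:310],(400,560),interpolation=3)]))
E
```

```text
t 21.825 tcp [0.4901 0.1526 0.1984] xyaw 177.72 zax [ 0.001  0.    -1.   ] F [-0.2 -0.3  1. ] w -0.0005 gf 0.0 q [ 0.25 -0.23  1.83  0.    1.54 -1.28]
```

View pics/g.png

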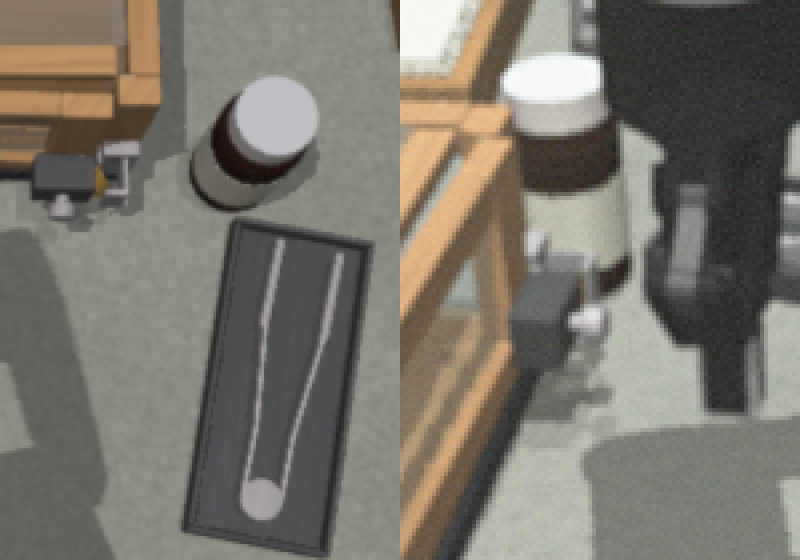

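The door is flush to within about 0.03 rad with its tongue behind the keeper lip, and the tongs lie flat in the dish. Nothing is touching the robot.

```bash
python3 -c "
from bench import *
print(close_job())"
```

```text
the job is handed in; nothing more can be done
None
```

The tongs lie flat in their dish and the door is shut. I felt the latch snap, then the buffer, and the last picture shows the tongue behind its keeper. I handed the job in at about 22 s, and no verdict came back.

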